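# Sort shelf feet by grip on the test ramp

## Task

Try the three blue shelf feet from the platform on the sloping test ramp. Any foot that slides must end up inside the clear hood at the bottom of the bare lane; every foot that grips must be moved onto the green field beside the lane and left lying flat there, wholly on the green. Do not knock over or shift the brass fitting, the jar, the small bin or the can.

Things in the scene. Friction and masses are not known exactly. Their poses are not given: they have to be found in the camera images.
- rig: test rig on the table: a level white platform, top 175 mm above the table, then a ramp. Origin on the table under the point where the platform's lower edge meets the line between lane and green field. x across the rig (lane x -215 to 0 mm, green side x 0 to +150 mm), y uphill: platform y 0 to 300 mm, no rim; ramp falls 20 degrees towards -y from the edge at y = 0
- ramp: the ramp's surface, fixed to the rig. Origin on the surface at its top edge, on the line between lane and green field; x across as for the rig, -y straight down the slope, z out of the surface. Bare aluminium lane: x -215 to 0 mm, y 0 to -450 mm, no lip on its outer side. A worn foot let go in it runs down by itself; a rubber foot stays, but creeps downhill while pushed sideways
- green_mid (a point): centre of the green field, on the ramp's surface, axes as the ramp. The field is 150 mm across (x) and 250 mm down the slope, level with the lane with nothing between them. Along its outer side (+x) a lip 14 mm high, 8 mm wide; at its foot a steel stop bar 25 mm high. A rubber foot stays wherever it is left on it
- hood_mouth (a point): middle of the mouth of the clear hood, on the lane's surface, 250 mm below the ramp's top edge. The hood covers the lane's last 200 mm: roof underside 68 mm above the surface, roof 6 mm thick, side walls 8 mm thick just outside the lane's width, closed at the bottom by a red end stop
- foot_a_mid (a point): blue shelf foot: block 60 mm (its x) by 90 mm (its y), 36 mm high, with a 40 mm aluminium collar 12 mm higher on top; 0.25 to 0.5 kg. The point is the middle of the block, 18 mm above its sole. The sole is good rubber (stays put on the ramp) or worn smooth (runs down by itself); the feet look alike and may start in any of the places
- foot_b_mid (a point): blue shelf foot: block 60 mm (its x) by 90 mm (its y), 36 mm high, with a 40 mm aluminium collar 12 mm higher on top; 0.25 to 0.5 kg. The point is the middle of the block, 18 mm above its sole. The sole is good rubber (stays put on the ramp) or worn smooth (runs down by itself); the feet look alike and may start in any of the places
- foot_c_mid (a point): blue shelf foot: block 60 mm (its x) by 90 mm (its y), 36 mm high, with a 40 mm aluminium collar 12 mm higher on top; 0.25 to 0.5 kg. The point is the middle of the block, 18 mm above its sole. The sole is good rubber (stays put on the ramp) or worn smooth (runs down by itself); the feet look alike and may start in any of the places
- fitting: hexagonal brass pipe fitting standing upright on the platform among the feet, 50 mm across, 60 mm tall; origin at the centre of its underside
- jar: jar, 64 mm across, 70 mm tall, standing on the platform above the green field; origin at the centre of its underside
- small_bin: small yellow picking bin, 100 x 75 x 50 mm, standing on the platform above the green field; origin at the centre of its underside
- spray: can, 60 mm across, 150 mm tall, on the table beyond the stop bar of the green field; origin at the centre of its underside
There are look-alikes about, which are no part of the job. Leave any orange look-alike of the part that bears foot_c_mid alone.

How it is judged:
By the outcome, as a careful person would: the job done as asked, in the order asked, and still so for the second after the job is handed in, with the robot touching nothing.
It also fails if it takes over 72 s, if anything falls off the work surface, if the arm or the gripper's body presses on something with over 40 N, if the wrist force passes 120 N, or if a joint passes its speed limit or range.

## Robot

A 6-joint arm with a two-finger parallel gripper is mounted at the origin on the work surface. World frame = base frame: x ahead of the robot, y to its left, z up, the work surface at z = 0. Lengths are in mm, angles in rad, forces in N, time in s.
With the tool pointing down it reaches from about 300 to 775 mm from the base axis. Payload 14.6 kg.
Tool frame: the origin (TCP) lies at the very end of the fingers, on their centre line; the grasp point (between the pads) lies 19 mm behind it; z points along the fingers, y is the line along which they close (so a half turn about z gives the same grasp; the last joint's range is limited). The gripper opens to 94 mm and grips with 3 to 60 N. Pads are 16 mm wide; open, the fingers measure 119 mm over their backs; the gripper's body (75 mm by 177 mm) begins 78 mm behind the grasp point.
Start: joints at [-1.313, 0.3, 1.521, -0, 1.321, -0.067], TCP at [175.508, -521.235, 205.446] pointing down, gripper open.
Joint ranges: [-3.03, 3.03], [-0.79, 2.21], [0.23, 2.52], [-1.04, 4.18], [0, 3.07], [-2.55, 2.55]. Speed limits (rad/s): [2.22, 2.22, 2.57, 3.14, 3.14, 3.14].

## Interface

Orientations are given as [roll, pitch, yaw] about the fixed x, y, z axes, in that order (R = Rz(yaw) Ry(pitch) Rx(roll)).
In Python, from cell import manip gives the robot as it stands. The module is installed in compiled form; this text tells all that it offers.
- The arm moves only by the shell command python3 -m inch 'ROWS' [FORCE]. ROWS is JSON, a list of rows, each an object of numbers: "gripper": the opening, from 0 (shut) to 1 (fully open); "dx", "dy", "dz": the shift along the world's x, y, z in m; "wx", "wy", "wz": the turn, a rotation vector about the world's x, y, z in degrees. A call has exactly 5 rows; each row is the pose to reach, as a shift and turn from the pose commanded when the call began; what a row does not reach only later rows make up. A row lasts 1/12 s, in which the tool goes at most 41.7 mm and 7.16 degrees, less where a joint would pass 70% of its speed; a pose out of reach is approached as far as the arm can. A call with a gripper value outside its range is refused whole. The fingers move at their own pace and stop on an object; FORCE is the grip in N (left out, the last holds). Time passes only in rows, so rows that repeat a pose let the fingers close, or fill a call up. It gives the time, the measured TCP pose, the force, the opening and the grip force at its end, in the units of the state.
- manip.read_state(): the state, without advancing time (a new reading comes with each control period).
- manip.camera(name): name is "side" or "top"; returns the picture (480x640x3 uint8, blue, green, red); there is no depth.
- manip.camera_info(name): a dict with "camera_matrix" (3x3 intrinsics, pixels), "R" (3x3) and "t" (3): a world point X has camera coordinates R X + t. Camera axes: x right, y down, z forward; pixel columns grow to the right and rows downward; lengths in mm; the calibration is good to about 2 mm. A picture is of the moment at which its call begins. camera_info takes no time and is no camera call.
- manip.sign_off(): hands the job in; it is judged then, once.
The state is a dict: "clock": time; "joints": joint angles; "qd": joint speeds; "effort": joint torques, N m; "eef_pos": TCP position; "eef_rot": TCP orientation; "wrist_force": force on the tool from outside, world axes, zero at the start; "moment": the same for the moment, N m; "finger_gap": finger opening in mm; "finger_force": force on a finger pad.
Only numpy, scipy, OpenCV 4.12 (cv2) and the standard library are available. Lean on these libraries where they do the work, as an engineer would, in place of code of your own. Each camera call takes 0.05 s, during which the arm holds its last target. There are 200 camera calls.

## Working session

There is one attempt and no reset: what is moved stays moved. The work goes in short steps, Python scripts to look and compute and a shell command to move; the robot and the scene stay as the last step left them, time stands still between calls to the robot, and variables do not carry over. Pictures are saved under pics/ and viewed, at most 10 in all, crops included, and the job is handed in when it is done.

```bash
mkdir -p pics
python3 - <<'E'
from cell import manip
import cv2,json
for n in ("top","side"):
    cv2.imwrite(f"pics/{n}0.png",manip.camera(n)); i=manip.camera_info(n); print(n,i)
print(manip.read_state())
E
```

```text
top {'camera_matrix': array([[518.54903174,   0.        , 324.28539481],
       [  0.        , 518.54903174, 241.99699085],
       [  0.        ,   0.        ,   1.        ]]), 'R': array([[-0.00445146, -0.99995146,  0.00878942],
       [-0.99255216,  0.00334814, -0.12177441],
       [ 0.12173907, -0.00926603, -0.99251889]]), 't': array([  99.27740655,  492.01586291, 1175.64563864])}
side {'camera_matrix': array([[453.63917575,   0.        , 318.41189169],
       [  0.        , 453.63917575, 241.45524208],
       [  0.        ,   0.        ,   1.        ]]), 'R': array([[-0.74460312, -0.66746191, -0.00779697],
       [-0.34574965,  0.39564834, -0.85083463],
       [ 0.57098457, -0.63083833, -0.52537571]]), 't': array([427.87980289, 232.54010937, 792.59513307])}
{'clock': 0.1, 'joints': array([-1.31260919e+00,  3.00376489e-01,  1.52153875e+00,  3.60085499e-06,
        1.32069772e+00, -6.66046554e-02]), 'qd': array([ 0.00043014, -0.0022734 , -0.00213224, -0.00032273, -0.00161828,
       -0.00038662]), 'effort': array([ 2.20751237e-03, -5.32642043e+01, -3.53285193e+01,  7.09188008e-02,
        2.34881375e-02, -5.63643903e-05]), 'eef_pos': array([ 175.44477672, -521.01028433,  204.95613145]), 'eef_rot': array([-3.14057484e+00, -7.13873939e-05,  3.24790864e-01]), 'wrist_force': array([-0.79056277, -0.04754206, -0.45082984]), 'moment': array([-0.0337636 ,  0.04084575,  0.00920649]), 'finger_force': 0.0, 'finger_gap': 93.714975375381}
```

View pics/top0.png

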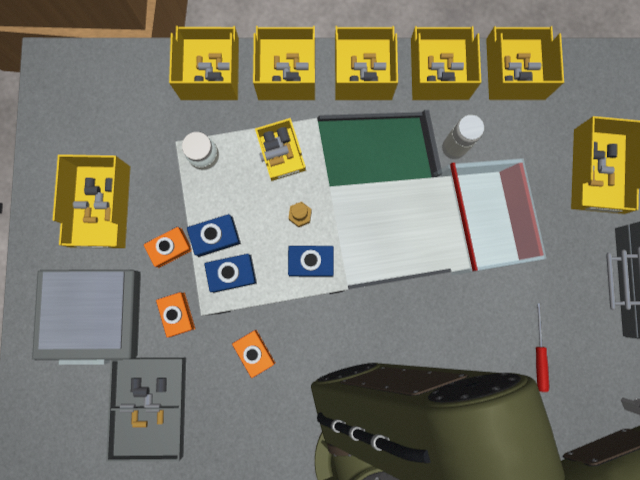

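View pics/side0.png

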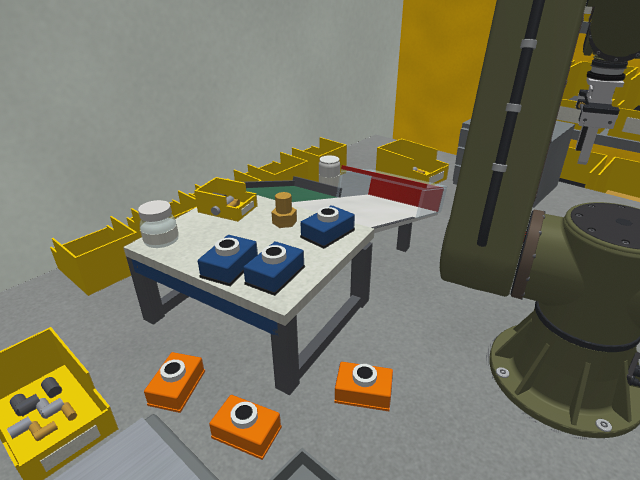

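The top view shows three blue feet on the platform, with collars at (211,233), (228,272) and (311,260). Three orange look-alikes sit on the table at (165,245), (172,314) and (252,354) and are not part of the job. The brass fitting is at (300,214), the jar at (199,148), the small bin at (280,150) and the can at (468,130). The ramp falls to image right, with the hood mouth at about x=460.

```bash
cat > h.py <<'E'
import numpy as np,cv2
from cell import manip
from scipy.spatial.transform import Rotation as Ro
def ray(n,px,z):
    i=manip.camera_info(n);R=i["R"];t=i["t"];d=R.T@np.linalg.solve(i["camera_matrix"],[*px,1.]);c=-R.T@t
    return c+d*(z-c[2])/d[2]
def proj(n,X):
    i=manip.camera_info(n);p=i["camera_matrix"]@(i["R"]@np.array(X)+i["t"]);return p[:2]/p[2]
E
python3 - <<'E'
from h import *
for nm,p,z in [("P far-green",(177,142),175),("far-lane",(201,315),175),("edge-lane",(347,290),175),("edge-green",(318,118),175),("origin",(329,186),175),
 ("c1",(211,233),223),("c2",(228,272),223),("c3",(311,260),223),("fit",(300,213),235)]:
    print(nm,ray("top",p,z).round(1))
im=cv2.imread("pics/top0.png")
cv2.imwrite("pics/crop1.png",cv2.resize(im[175:325,170:370],None,fx=4,fy=4,interpolation=cv2.INTER_CUBIC))
E
```

```text
P far-green [685.8 405.  175. ]
far-lane [328.1 346.3 175. ]
edge-lane [376.7  53.3 175. ]
edge-green [737.4 110.8 175. ]
origin [591.3  88.4 175. ]
c1 [487.1 319.9 223. ]
c2 [410.9 285.4 223. ]
c3 [433.6 125.1 223. ]
fit [524.  146.1 235. ]
```

View pics/crop1.png

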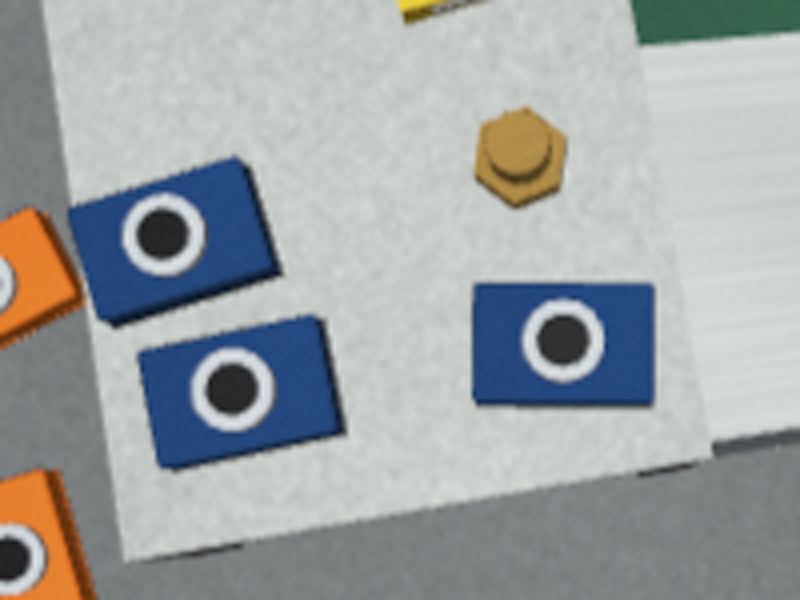

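The crop confirms the three blue feet on the platform, with the brass fitting between the third foot and the green side. The orange ones lie on the table and stay untouched. Foot 3 is at crop (563,340), with yaw about 0. Foot 2 (232,388) has yaw about 11.6° and foot 1 (164,234) about 17°, with a 20 to 25 mm gap between them. I'll start with foot 3.

```bash
python3 -m inch '[{"dz":0.04,"gripper":0.8},{"dz":0.08,"dy":0.02,"wz":4,"gripper":0.8},{"dz":0.085,"dx":0.02,"dy":0.06,"wz":10,"gripper":0.8},{"dz":0.085,"dx":0.04,"dy":0.1,"wz":15,"gripper":0.8},{"dz":0.085,"dx":0.058,"dy":0.136,"wz":20,"gripper":0.8}]' 30
python3 -m inch '[{"dx":0.013,"dy":0.034,"wz":4,"gripper":0.8},{"dx":0.026,"dy":0.068,"wz":8,"gripper":0.8},{"dx":0.039,"dy":0.102,"wz":12,"gripper":0.8},{"dx":0.053,"dy":0.136,"wz":16,"gripper":0.8},{"dx":0.066,"dy":0.17,"wz":20,"gripper":0.8}]'
python3 -m inch '[{"dx":0.013,"dy":0.034,"wz":4,"gripper":0.8},{"dx":0.026,"dy":0.068,"wz":8,"gripper":0.8},{"dx":0.039,"dy":0.102,"wz":12,"gripper":0.8},{"dx":0.053,"dy":0.136,"wz":16,"gripper":0.8},{"dx":0.066,"dy":0.17,"wz":20,"gripper":0.8}]'
python3 -m inch '[{"dx":0.017,"dy":0.042,"wz":4,"gripper":0.8},{"dx":0.034,"dy":0.084,"wz":8,"gripper":0.8},{"dx":0.051,"dy":0.126,"wz":10,"gripper":0.8},{"dx":0.068,"dy":0.168,"wz":11.4,"gripper":0.8},{"dx":0.068,"dy":0.17,"wz":11.4,"gripper":0.8}]'
```

```text
validation failed for argument at $[0]...
validation failed for argument at $[0]...
validation failed for argument at $[0]...
validation failed for argument at $[0]...
```

```bash
python3 -m inch '[{"gripper":0.8,"dx":0,"dy":0,"dz":0.04,"wx":0,"wy":0,"wz":0},{"gripper":0.8,"dx":0,"dy":0.02,"dz":0.08,"wx":0,"wy":0,"wz":4},{"gripper":0.8,"dx":0.02,"dy":0.06,"dz":0.085,"wx":0,"wy":0,"wz":10},{"gripper":0.8,"dx":0.04,"dy":0.1,"dz":0.085,"wx":0,"wy":0,"wz":15},{"gripper":0.8,"dx":0.058,"dy":0.136,"dz":0.085,"wx":0,"wy":0,"wz":20}]' 30
```

```text
clock: 0.52
eef_pos: [230.7, -389.6, 290.7]
eef_rot: [3.141, 0.0, 0.677]
wrist_force: [0.9, -0.9, -0.3]
finger_gap: 75.4
finger_force: 0.0
```

```bash
python3 -m inch '[{"gripper":0.8,"dx":0.013,"dy":0.034,"dz":0,"wx":0,"wy":0,"wz":4},{"gripper":0.8,"dx":0.026,"dy":0.068,"dz":0,"wx":0,"wy":0,"wz":8},{"gripper":0.8,"dx":0.039,"dy":0.102,"dz":0,"wx":0,"wy":0,"wz":12},{"gripper":0.8,"dx":0.053,"dy":0.136,"dz":0,"wx":0,"wy":0,"wz":16},{"gripper":0.8,"dx":0.066,"dy":0.17,"dz":0,"wx":0,"wy":0,"wz":20}]'
python3 -m inch '[{"gripper":0.8,"dx":0.013,"dy":0.034,"dz":0,"wx":0,"wy":0,"wz":4},{"gripper":0.8,"dx":0.026,"dy":0.068,"dz":0,"wx":0,"wy":0,"wz":8},{"gripper":0.8,"dx":0.039,"dy":0.102,"dz":0,"wx":0,"wy":0,"wz":12},{"gripper":0.8,"dx":0.053,"dy":0.136,"dz":0,"wx":0,"wy":0,"wz":16},{"gripper":0.8,"dx":0.066,"dy":0.17,"dz":0,"wx":0,"wy":0,"wz":20}]'
python3 -m inch '[{"gripper":0.8,"dx":0.017,"dy":0.042,"dz":0,"wx":0,"wy":0,"wz":4},{"gripper":0.8,"dx":0.034,"dy":0.084,"dz":0,"wx":0,"wy":0,"wz":8},{"gripper":0.8,"dx":0.051,"dy":0.126,"dz":0,"wx":0,"wy":0,"wz":10},{"gripper":0.8,"dx":0.068,"dy":0.168,"dz":0,"wx":0,"wy":0,"wz":11.4},{"gripper":0.8,"dx":0.068,"dy":0.17,"dz":0,"wx":0,"wy":0,"wz":11.4}]'
python3 -c "
from h import *
cv2.imwrite('pics/s1.png',manip.camera('side'));print(manip.read_state()['eef_pos'],manip.read_state()['eef_rot'])"
```

```text
clock: 0.93
eef_pos: [296.7, -219.3, 290.3]
eef_rot: [-3.142, -0.0, 1.026]
wrist_force: [0.4, -0.4, 0.7]
finger_gap: 75.1
finger_force: 0.0
clock: 1.35
eef_pos: [362.7, -49.2, 290.4]
eef_rot: [3.141, 0.0, 1.375]
wrist_force: [-0.6, -1.0, 0.4]
finger_gap: 75.1
finger_force: 0.0
clock: 1.77
eef_pos: [431.2, 122.8, 289.8]
eef_rot: [-3.141, -0.0, 1.575]
wrist_force: [-0.0, -0.9, -0.1]
finger_gap: 75.3
finger_force: 0.0
[431.35955711 123.14370357 289.59177741] [-3.14016485e+00 -4.68959354e-04  1.57472824e+00]
```

View pics/s1.png

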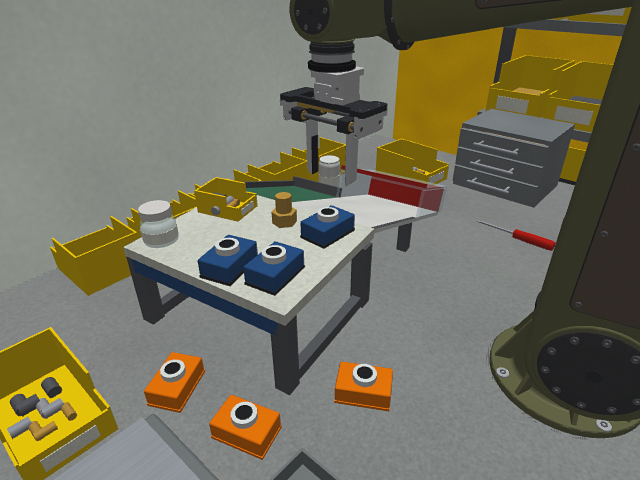

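The gripper hovers over foot 3, whose collar is at (328,213), with fingertips at (313,170) and (350,182). I'll descend and grip.

```bash
python3 -c "
from h import *
for p in [(328,213),(228,244),(274,253)]: print(ray('side',p,223).round(1))"
python3 -m inch '[{"gripper":0.8,"dx":0.002,"dy":0.002,"dz":-0.03,"wx":0,"wy":0,"wz":0},{"gripper":0.8,"dx":0.002,"dy":0.002,"dz":-0.06,"wx":0,"wy":0,"wz":0},{"gripper":0.8,"dx":0.002,"dy":0.002,"dz":-0.085,"wx":0,"wy":0,"wz":0},{"gripper":0.8,"dx":0.002,"dy":0.002,"dz":-0.1,"wx":0,"wy":0,"wz":0},{"gripper":0.8,"dx":0.002,"dy":0.002,"dz":-0.105,"wx":0,"wy":0,"wz":0}]'
python3 -m inch '[{"gripper":0.5,"dx":0,"dy":0,"dz":0,"wx":0,"wy":0,"wz":0},{"gripper":0.5,"dx":0,"dy":0,"dz":0,"wx":0,"wy":0,"wz":0},{"gripper":0.5,"dx":0,"dy":0,"dz":0,"wx":0,"wy":0,"wz":0},{"gripper":0.5,"dx":0,"dy":0,"dz":0,"wx":0,"wy":0,"wz":0},{"gripper":0.5,"dx":0,"dy":0,"dz":0,"wx":0,"wy":0,"wz":0}]' 40
```

```text
[428.6 133.9 223. ]
[482.  323.6 223. ]
[405.2 292.4 223. ]
clock: 2.23
eef_pos: [431.4, 120.5, 183.0]
eef_rot: [-3.138, 0.001, 1.571]
wrist_force: [1.0, 0.1, 0.6]
finger_gap: 75.1
finger_force: 0.0
clock: 2.65
eef_pos: [433.1, 120.9, 186.6]
eef_rot: [3.14, -0.0, 1.571]
wrist_force: [-0.4, -1.1, 7.1]
finger_gap: 59.8
finger_force: 40.0
```

```bash
cat >> h.py <<'E'
A=np.deg2rad(9.06); O=np.array([589,87,175.]); Rrig=Ro.from_euler('z',A); Rramp=Rrig*Ro.from_euler('x',20,degrees=True)
def W(p): return O+Rramp.apply(p)
def Pinv(w): return Rramp.inv().apply(np.array(w)-O)
Qramp=Rramp*Ro.from_euler('z',90,degrees=True)*Ro.from_euler('x',180,degrees=True)
def delta(p=None,w=None,Q=Qramp):
    s=manip.read_state(); t=W(p) if w is None else np.array(w)
    r=(Q*Ro.from_euler('xyz',s['eef_rot']).inv()).as_rotvec(degrees=True)
    print('d(m)',((t-s['eef_pos'])/1000).round(4),'rot',r.round(2),'target',t.round(1))
def down(yawdeg): return Ro.from_euler('z',yawdeg+90,degrees=True)*Ro.from_euler('x',180,degrees=True)
E
python3 -m inch '[{"gripper":0.5,"dx":0,"dy":0,"dz":0.01,"wx":0,"wy":0,"wz":0},{"gripper":0.5,"dx":0,"dy":0,"dz":0.025,"wx":0,"wy":0,"wz":0},{"gripper":0.5,"dx":0,"dy":0,"dz":0.045,"wx":0,"wy":0,"wz":0},{"gripper":0.5,"dx":0,"dy":0,"dz":0.06,"wx":0,"wy":0,"wz":0},{"gripper":0.5,"dx":0,"dy":0,"dz":0.06,"wx":0,"wy":0,"wz":0}]'
python3 -c "
from h import *
delta((-150,-110,40)); print(W((0,0,1))-W((0,0,0)))"
```

```text
clock: 3.07
eef_pos: [433.5, 121.2, 248.7]
eef_rot: [3.137, -0.001, 1.571]
wrist_force: [0.7, -0.0, -2.4]
finger_gap: 59.5
finger_force: 40.0
d(m) [ 0.0258 -0.1734 -0.0737] rot [19.88  1.83  9.  ] target [459.3 -52.2 175. ]
[ 0.05385746 -0.33775309  0.93969262]
```

```bash
python3 -m inch '[{"gripper":0.5,"dx":0.005,"dy":-0.03,"dz":0,"wx":4,"wy":0.4,"wz":1.8},{"gripper":0.5,"dx":0.01,"dy":-0.065,"dz":-0.01,"wx":8,"wy":0.7,"wz":3.6},{"gripper":0.5,"dx":0.015,"dy":-0.1,"dz":-0.03,"wx":12,"wy":1.1,"wz":5.4},{"gripper":0.5,"dx":0.02,"dy":-0.135,"dz":-0.05,"wx":16,"wy":1.5,"wz":7.2},{"gripper":0.5,"dx":0.026,"dy":-0.173,"dz":-0.074,"wx":19.9,"wy":1.8,"wz":9}]'
python3 -m inch '[{"gripper":0.5,"dx":-0.0005,"dy":0.003,"dz":-0.008,"wx":0,"wy":0,"wz":0},{"gripper":0.5,"dx":-0.001,"dy":0.006,"dz":-0.016,"wx":0,"wy":0,"wz":0},{"gripper":0.5,"dx":-0.0015,"dy":0.008,"dz":-0.022,"wx":0,"wy":0,"wz":0},{"gripper":0.5,"dx":-0.0015,"dy":0.0085,"dz":-0.0245,"wx":0,"wy":0,"wz":0},{"gripper":0.5,"dx":-0.0015,"dy":0.0085,"dz":-0.0245,"wx":0,"wy":0,"wz":0}]'
python3 -c "
from h import *
print(Pinv(manip.read_state()['eef_pos']),manip.read_state()['wrist_force']);delta((-150,-110,12))"
```

```text
clock: 3.48
eef_pos: [457.9, -50.7, 172.9]
eef_rot: [-3.141, -0.351, 1.731]
wrist_force: [1.2, 0.4, -1.3]
finger_gap: 60.4
finger_force: 40.0
clock: 3.9
eef_pos: [456.9, -39.3, 149.7]
eef_rot: [-3.139, -0.347, 1.732]
wrist_force: [0.3, -1.4, -0.5]
finger_gap: 59.8
finger_force: 40.0
[-150.37203688 -106.29980747   11.74669939] [ 0.25596525 -1.43529754 -0.50361707]
d(m) [ 0.0009 -0.0035 -0.001 ] rot [ 0.16 -0.1  -0.21] target [457.8 -42.7 148.7]
```

```bash
python3 -m inch '[{"gripper":0.5,"dx":0,"dy":0.0005,"dz":-0.001,"wx":0,"wy":0,"wz":0},{"gripper":0.5,"dx":0,"dy":0.0005,"dz":-0.002,"wx":0,"wy":0,"wz":0},{"gripper":0.5,"dx":0,"dy":0.001,"dz":-0.0025,"wx":0,"wy":0,"wz":0},{"gripper":0.5,"dx":0,"dy":0.001,"dz":-0.003,"wx":0,"wy":0,"wz":0},{"gripper":0.5,"dx":0,"dy":0.001,"dz":-0.003,"wx":0,"wy":0,"wz":0}]'
python3 -c "
from h import *
print(Pinv(manip.read_state()['eef_pos']))
cv2.imwrite('pics/s2.png',manip.camera('side'))
cv2.imwrite('pics/s2c.png',cv2.resize(manip.camera('side')[100:300,240:460],None,fx=3,fy=3))"
```

```text
clock: 4.32
eef_pos: [457.6, -39.2, 149.4]
eef_rot: [3.141, -0.345, 1.733]
wrist_force: [-9.5, -11.0, 32.3]
finger_gap: 59.7
finger_force: 40.0
[-149.64094315 -106.41365339   11.48069424]
```

View pics/s2c.png

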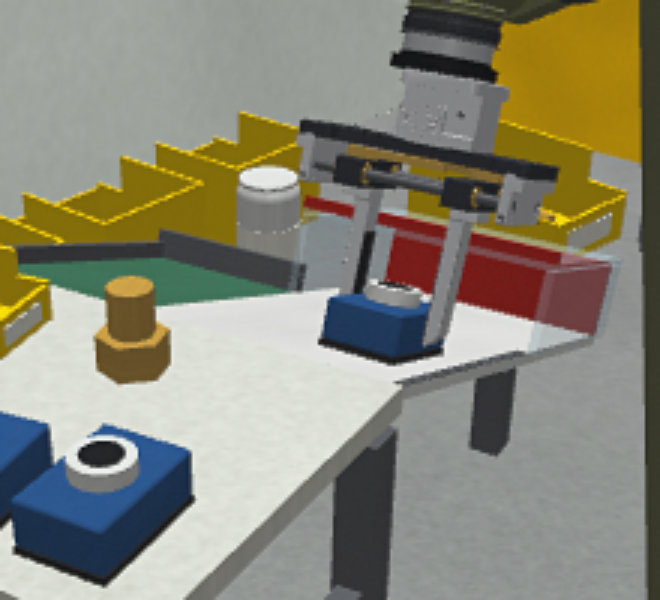

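The crop shows foot 3 at about (385,325), seated flat on the bare lane above the hood, with 32 N contact. I'll back off slightly, release it and see what it does.

```bash
python3 -m inch '[{"gripper":0.5,"dx":0,"dy":-0.0005,"dz":0.002,"wx":0,"wy":0,"wz":0},{"gripper":0.8,"dx":0,"dy":-0.0005,"dz":0.002,"wx":0,"wy":0,"wz":0},{"gripper":0.8,"dx":0,"dy":-0.0005,"dz":0.002,"wx":0,"wy":0,"wz":0},{"gripper":0.8,"dx":0,"dy":-0.0005,"dz":0.002,"wx":0,"wy":0,"wz":0},{"gripper":0.8,"dx":0,"dy":-0.0005,"dz":0.002,"wx":0,"wy":0,"wz":0}]'
python3 -m inch '[{"gripper":0.8,"dx":0,"dy":0,"dz":0,"wx":0,"wy":0,"wz":0},{"gripper":0.8,"dx":0,"dy":0,"dz":0,"wx":0,"wy":0,"wz":0},{"gripper":0.8,"dx":0.001,"dy":-0.007,"dz":0.02,"wx":0,"wy":0,"wz":0},{"gripper":0.8,"dx":0.002,"dy":-0.014,"dz":0.04,"wx":0,"wy":0,"wz":0},{"gripper":0.8,"dx":0.004,"dy":-0.024,"dz":0.066,"wx":0,"wy":0,"wz":0}]'
python3 -c "
from h import *
a=manip.camera('top');b=manip.camera('side')
cv2.imwrite('pics/t3.png',np.hstack([a[130:330,170:560],b[100:300,180:460]]))"
```

```text
clock: 4.83
eef_pos: [456.5, -39.4, 147.8]
eef_rot: [-3.138, -0.348, 1.73]
wrist_force: [0.4, 0.7, -0.7]
finger_gap: 74.9
finger_force: 0.0
clock: 5.25
eef_pos: [460.0, -63.8, 213.8]
eef_rot: [-3.136, -0.35, 1.729]
wrist_force: [0.3, 0.6, -0.6]
finger_gap: 75.2
finger_force: 0.0
```

View pics/t3.png

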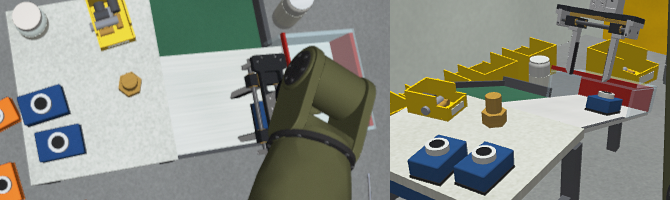

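The foot's collar moved in the side view from (371,198) to about (395,196), so it appears to be sliding. I'll check the motion numerically.

```bash
cat >> h.py <<'E'
def blobs(n,im=None,h=25):
    im=manip.camera(n) if im is None else im
    H=cv2.cvtColor(im,cv2.COLOR_BGR2HSV); m=cv2.inRange(H,(100,120,40),(125,255,255))
    k,_,st,c=cv2.connectedComponentsWithStats(m); i=manip.camera_info(n);C=-i["R"].T@i["t"]
    nrm=W((0,0,1))-W((0,0,0))
    for j in range(1,k):
        if st[j,4]>60:
            d=i["R"].T@np.linalg.solve(i["camera_matrix"],[*c[j],1.]); X=C+d*((W((0,0,h))-C)@nrm)/(d@nrm)
            print(n,c[j].round(),st[j],'ramp',Pinv(X).round(0))
E
python3 -c "
from h import *
for k in range(3): blobs('side')
s=cv2.imread('pics/s2.png'); print('before'); blobs('side',s)"
```

```text
side [396. 203.] [379 195  36  18 457] ramp [-165. -220.   25.]
side [251. 265.] [ 198  235  105   57 2984] ramp [-272.  453.   25.]
side [206. 298.] [ 131  259  147   76 1727] ramp [-305.  549.   25.]
side [399. 203.] [382 194  35  18 442] ramp [-164. -241.   25.]
side [251. 265.] [ 198  235  105   57 2982] ramp [-272.  453.   25.]
side [206. 298.] [ 132  260  146   75 1727] ramp [-305.  549.   25.]
side [402. 202.] [386 194  34  17 421] ramp [-164. -261.   25.]
side [251. 265.] [ 198  235  105   57 2984] ramp [-272.  453.   25.]
side [206. 298.] [ 132  260  146   75 1727] ramp [-305.  549.   25.]
before
side [365. 208.] [348 198  39  21 534] ramp [-165.  -44.   25.]
side [251. 265.] [ 198  235  105   57 2983] ramp [-272.  453.   25.]
side [206. 298.] [ 132  260  146   75 1726] ramp [-305.  549.   25.]
```

Foot 3 is running down on its own at about 0.4 m/s, so it is worn. Next is foot 2.

```bash
python3 -c "
from h import *
delta(w=(408,286,290),Q=down(11.6))"
```

```text
d(m) [-0.0523  0.3498  0.0769] rot [-19.62  -3.85   2.49] target [408 286 290]
```

```bash
python3 -m inch '[{"gripper":0.76,"dx":0,"dy":0.01,"dz":0.035,"wx":-4,"wy":-0.8,"wz":0.5},{"gripper":0.76,"dx":-0.005,"dy":0.035,"dz":0.065,"wx":-8,"wy":-1.6,"wz":1},{"gripper":0.76,"dx":-0.01,"dy":0.07,"dz":0.077,"wx":-12,"wy":-2.4,"wz":1.5},{"gripper":0.76,"dx":-0.018,"dy":0.11,"dz":0.077,"wx":-16,"wy":-3.2,"wz":2},{"gripper":0.76,"dx":-0.025,"dy":0.15,"dz":0.077,"wx":-19.6,"wy":-3.85,"wz":2.5}]'
python3 -m inch '[{"gripper":0.76,"dx":-0.006,"dy":0.04,"dz":0,"wx":0,"wy":0,"wz":0},{"gripper":0.76,"dx":-0.012,"dy":0.08,"dz":0,"wx":0,"wy":0,"wz":0},{"gripper":0.76,"dx":-0.018,"dy":0.12,"dz":0,"wx":0,"wy":0,"wz":0},{"gripper":0.76,"dx":-0.024,"dy":0.16,"dz":0,"wx":0,"wy":0,"wz":0},{"gripper":0.76,"dx":-0.027,"dy":0.2,"dz":0,"wx":0,"wy":0,"wz":0}]'
python3 -m inch '[{"gripper":0.76,"dx":0,"dy":0,"dz":0,"wx":0,"wy":0,"wz":0},{"gripper":0.76,"dx":0,"dy":0,"dz":-0.01,"wx":0,"wy":0,"wz":0},{"gripper":0.76,"dx":0,"dy":0,"dz":-0.03,"wx":0,"wy":0,"wz":0},{"gripper":0.76,"dx":0,"dy":0,"dz":-0.055,"wx":0,"wy":0,"wz":0},{"gripper":0.76,"dx":0,"dy":0,"dz":-0.06,"wx":0,"wy":0,"wz":0}]'
python3 -c "
from h import *
b=manip.camera('side'); blobs('side',b); a=manip.camera('top')
delta(w=(408,286,230),Q=down(11.6))
cv2.imwrite('pics/t4.png',np.vstack([cv2.resize(b[150:300,170:330],(640,600))[:,:],])); cv2.imwrite('pics/t4top.png',a)"
```

```text
clock: 5.92
eef_pos: [434.9, 87.5, 291.0]
eef_rot: [3.138, 0.003, 1.774]
wrist_force: [1.4, 0.5, -0.1]
finger_gap: 71.4
finger_force: 0.0
clock: 6.33
eef_pos: [407.1, 288.2, 289.8]
eef_rot: [-3.141, 0.001, 1.775]
wrist_force: [1.4, 0.2, 0.5]
finger_gap: 71.3
finger_force: 0.0
clock: 6.75
eef_pos: [407.3, 284.2, 226.2]
eef_rot: [-3.136, 0.002, 1.773]
wrist_force: [-0.2, 0.6, -1.2]
finger_gap: 71.6
finger_force: 0.0
side [409. 200.] [398 193  30  16 266] ramp [-159. -331.   25.]
side [250. 266.] [ 198  235  105   57 2870] ramp [-273.  456.   25.]
side [206. 298.] [ 132  260  146   75 1726] ramp [-305.  549.   25.]
d(m) [-0.0003  0.0011  0.0005] rot [ 0.09 -0.11  0.02] target [408 286 230]
```

View pics/t4.png

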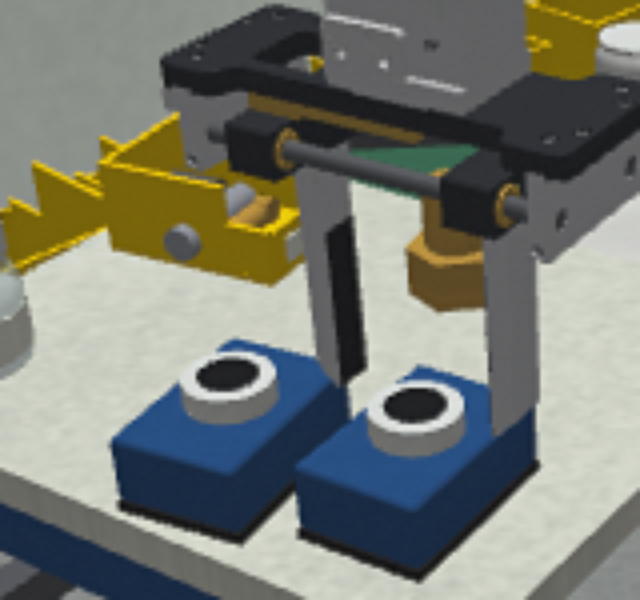

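```bash
python3 -c "
from h import *
p=ray('side',(170+415/4,150+405/4),223); s=manip.read_state()['eef_pos']; g=ray('side',(170+430/4,150+405/4),s[2]); print(s,p,g,p-g, proj('side',s))
print(ray('top',(228,272),223))
blobs('side')"
```

```text
[408.25538869 284.91376286 229.53420977] [409.24383958 289.10307272 223.        ] [397.12762233 291.90528399 229.53420977] [12.11621725 -2.80221127 -6.53420977] [275.84372769 246.96860364]
[410.91868933 285.41900994 223.        ]
side [409. 200.] [398 193  30  16 266] ramp [-159. -331.   25.]
side [250. 266.] [ 198  235  105   57 2897] ramp [-272.  455.   25.]
side [206. 298.] [ 132  260  146   75 1727] ramp [-305.  549.   25.]
```

Foot 3 has come to rest at the hood's end stop, at ramp y of about -395 after correcting for the side-view bias. The fingers straddle foot 2's collar, with the far one over the gap, so I'll descend and grip.

```bash
python3 -m inch '[{"gripper":0.76,"dx":0.001,"dy":0.002,"dz":-0.01,"wx":0,"wy":0,"wz":0},{"gripper":0.76,"dx":0.001,"dy":0.002,"dz":-0.02,"wx":0,"wy":0,"wz":0},{"gripper":0.76,"dx":0.001,"dy":0.002,"dz":-0.03,"wx":0,"wy":0,"wz":0},{"gripper":0.76,"dx":0.001,"dy":0.002,"dz":-0.04,"wx":0,"wy":0,"wz":0},{"gripper":0.76,"dx":0.001,"dy":0.002,"dz":-0.045,"wx":0,"wy":0,"wz":0}]'
python3 -m inch '[{"gripper":0.5,"dx":0,"dy":0,"dz":0,"wx":0,"wy":0,"wz":0},{"gripper":0.5,"dx":0,"dy":0,"dz":0,"wx":0,"wy":0,"wz":0},{"gripper":0.5,"dx":0,"dy":0,"dz":0,"wx":0,"wy":0,"wz":0},{"gripper":0.5,"dx":0,"dy":0,"dz":0,"wx":0,"wy":0,"wz":0},{"gripper":0.5,"dx":0,"dy":0,"dz":0,"wx":0,"wy":0,"wz":0}]' 40
python3 -m inch '[{"gripper":0.5,"dx":0,"dy":0,"dz":0.01,"wx":0,"wy":0,"wz":0},{"gripper":0.5,"dx":0,"dy":0,"dz":0.025,"wx":0,"wy":0,"wz":0},{"gripper":0.5,"dx":0,"dy":0,"dz":0.045,"wx":0,"wy":0,"wz":0},{"gripper":0.5,"dx":0,"dy":0,"dz":0.07,"wx":0,"wy":0,"wz":0},{"gripper":0.5,"dx":0,"dy":0,"dz":0.09,"wx":0,"wy":0,"wz":0}]'
python3 -c "
from h import *
delta((-60,-110,45)); blobs('side')"
```

```text
clock: 7.32
eef_pos: [409.2, 287.7, 184.1]
eef_rot: [-3.141, 0.001, 1.774]
wrist_force: [-0.6, -0.2, -0.5]
finger_gap: 71.6
finger_force: 0.0
clock: 7.73
eef_pos: [409.6, 288.0, 186.0]
eef_rot: [3.141, 0.0, 1.774]
wrist_force: [1.6, -0.6, -3.5]
finger_gap: 60.0
finger_force: 40.0
clock: 8.15
eef_pos: [409.6, 288.0, 278.3]
eef_rot: [3.14, -0.0, 1.774]
wrist_force: [-0.2, 0.2, -2.3]
finger_gap: 59.5
finger_force: 40.0
d(m) [ 0.1388 -0.3277 -0.0987] rot [19.64  3.7  -2.53] target [548.4 -39.7 179.7]
side [409. 200.] [398 193  30  16 267] ramp [-159. -332.   25.]
side [300. 209.] [298 199   5  21  86] ramp [-125.  141.   25.]
side [262. 223.] [ 239  203   48   39 1213] ramp [-164.  298.   25.]
side [227. 261.] [ 198  235   59   48 1463] ramp [-251.  466.   25.]
side [206. 298.] [ 132  260  146   75 1725] ramp [-305.  549.   25.]
```

```bash
python3 -m inch '[{"gripper":0.5,"dx":0.012,"dy":-0.03,"dz":0,"wx":0,"wy":0,"wz":0},{"gripper":0.5,"dx":0.025,"dy":-0.065,"dz":0,"wx":0,"wy":0,"wz":0},{"gripper":0.5,"dx":0.04,"dy":-0.1,"dz":0,"wx":4,"wy":0.7,"wz":-0.5},{"gripper":0.5,"dx":0.055,"dy":-0.135,"dz":0,"wx":8,"wy":1.5,"wz":-1},{"gripper":0.5,"dx":0.07,"dy":-0.17,"dz":0,"wx":12,"wy":2.2,"wz":-1.5}]'
python3 -m inch '[{"gripper":0.5,"dx":0.015,"dy":-0.035,"dz":0,"wx":3,"wy":0.6,"wz":-0.4},{"gripper":0.5,"dx":0.03,"dy":-0.07,"dz":-0.01,"wx":6,"wy":1.2,"wz":-0.8},{"gripper":0.5,"dx":0.045,"dy":-0.105,"dz":-0.03,"wx":7.6,"wy":1.5,"wz":-1},{"gripper":0.5,"dx":0.06,"dy":-0.14,"dz":-0.065,"wx":7.6,"wy":1.5,"wz":-1},{"gripper":0.5,"dx":0.069,"dy":-0.158,"dz":-0.099,"wx":7.6,"wy":1.5,"wz":-1}]'
python3 -m inch '[{"gripper":0.5,"dx":-0.0005,"dy":0.004,"dz":-0.01,"wx":0,"wy":0,"wz":0},{"gripper":0.5,"dx":-0.001,"dy":0.007,"dz":-0.02,"wx":0,"wy":0,"wz":0},{"gripper":0.5,"dx":-0.0015,"dy":0.01,"dz":-0.028,"wx":0,"wy":0,"wz":0},{"gripper":0.5,"dx":-0.0018,"dy":0.011,"dz":-0.031,"wx":0,"wy":0,"wz":0},{"gripper":0.5,"dx":-0.0018,"dy":0.011,"dz":-0.031,"wx":0,"wy":0,"wz":0}]'
python3 -c "
from h import *
print(Pinv(manip.read_state()['eef_pos']));delta((-60,-110,10))"
```

```text
clock: 8.62
eef_pos: [479.9, 116.6, 276.3]
eef_rot: [3.136, -0.216, 1.749]
wrist_force: [1.1, 1.3, -3.7]
finger_gap: 59.6
finger_force: 40.0
clock: 9.03
eef_pos: [547.5, -38.8, 183.8]
eef_rot: [3.14, -0.346, 1.728]
wrist_force: [1.3, 0.1, -2.7]
finger_gap: 59.9
finger_force: 40.0
clock: 9.45
eef_pos: [544.5, -23.4, 153.6]
eef_rot: [-3.141, -0.348, 1.731]
wrist_force: [-0.7, -1.0, -3.0]
finger_gap: 59.5
finger_force: 40.0
[ -61.29020699 -103.17218947   14.73007775]
d(m) [ 0.002  -0.0045 -0.0068] rot [ 0.08 -0.02 -0.13] target [546.6 -27.9 146.8]
```

Lower a little more until contact.

```bash
python3 -m inch '[{"gripper":0.5,"dx":0,"dy":0,"dz":-0.001,"wx":0,"wy":0,"wz":0},{"gripper":0.5,"dx":0,"dy":0.001,"dz":-0.002,"wx":0,"wy":0,"wz":0},{"gripper":0.5,"dx":0,"dy":0.001,"dz":-0.003,"wx":0,"wy":0,"wz":0},{"gripper":0.5,"dx":0,"dy":0.001,"dz":-0.0035,"wx":0,"wy":0,"wz":0},{"gripper":0.5,"dx":0,"dy":0.001,"dz":-0.0035,"wx":0,"wy":0,"wz":0}]'
```

```text
clock: 9.87
eef_pos: [544.7, -23.5, 149.8]
eef_rot: [-3.141, -0.348, 1.729]
wrist_force: [0.6, -0.4, -2.6]
finger_gap: 59.6
finger_force: 40.0
```

```bash
python3 -m inch '[{"gripper":0.5,"dx":0,"dy":0,"dz":-0.001,"wx":0,"wy":0,"wz":0},{"gripper":0.5,"dx":0,"dy":0.0005,"dz":-0.0015,"wx":0,"wy":0,"wz":0},{"gripper":0.5,"dx":0,"dy":0.0005,"dz":-0.002,"wx":0,"wy":0,"wz":0},{"gripper":0.5,"dx":0,"dy":0.001,"dz":-0.0025,"wx":0,"wy":0,"wz":0},{"gripper":0.5,"dx":0,"dy":0.001,"dz":-0.0025,"wx":0,"wy":0,"wz":0}]'
```

```text
clock: 10.28
eef_pos: [544.8, -23.5, 149.2]
eef_rot: [3.141, -0.346, 1.73]
wrist_force: [-7.7, -8.7, 17.0]
finger_gap: 59.6
finger_force: 40.0
```

```bash
python3 -m inch '[{"gripper":0.5,"dx":0,"dy":0,"dz":0.001,"wx":0,"wy":0,"wz":0},{"gripper":0.8,"dx":0,"dy":0,"dz":0.001,"wx":0,"wy":0,"wz":0},{"gripper":0.8,"dx":0,"dy":0,"dz":0.001,"wx":0,"wy":0,"wz":0},{"gripper":0.8,"dx":0,"dy":0,"dz":0.001,"wx":0,"wy":0,"wz":0},{"gripper":0.8,"dx":0,"dy":0,"dz":0.001,"wx":0,"wy":0,"wz":0}]'
python3 -c "
from h import *
blobs('side')"
python3 -m inch '[{"gripper":0.8,"dx":0,"dy":0,"dz":0,"wx":0,"wy":0,"wz":0},{"gripper":0.8,"dx":0,"dy":0,"dz":0,"wx":0,"wy":0,"wz":0},{"gripper":0.8,"dx":0,"dy":0,"dz":0,"wx":0,"wy":0,"wz":0},{"gripper":0.8,"dx":0,"dy":0,"dz":0,"wx":0,"wy":0,"wz":0},{"gripper":0.8,"dx":0,"dy":0,"dz":0,"wx":0,"wy":0,"wz":0}]'
python3 -c "
from h import *
blobs('side')"
```

```text
clock: 10.7
eef_pos: [544.7, -22.4, 148.1]
eef_rot: [-3.14, -0.348, 1.729]
wrist_force: [-0.3, -0.4, 0.4]
finger_gap: 75.5
finger_force: 0.0
side [331. 198.] [315 189  35  20 505] ramp [-81. -50.  25.]
side [409. 200.] [398 193  30  16 266] ramp [-159. -331.   25.]
side [227. 261.] [ 198  235   59   48 1464] ramp [-251.  466.   25.]
side [206. 298.] [ 131  259  147   76 1727] ramp [-305.  549.   25.]
clock: 11.17
eef_pos: [544.7, -22.5, 148.1]
eef_rot: [-3.14, -0.348, 1.729]
wrist_force: [0.8, 0.9, -0.1]
finger_gap: 75.4
finger_force: 0.0
side [331. 198.] [315 189  35  20 505] ramp [-81. -50.  25.]
side [409. 200.] [398 193  30  16 266] ramp [-159. -331.   25.]
side [227. 261.] [ 198  235   59   48 1463] ramp [-251.  466.   25.]
side [206. 298.] [ 132  260  146   75 1725] ramp [-305.  549.   25.]
```

Foot 2 stays put, so it is rubber. I'll regrip it and carry it to the lower half of the green field.

```bash
python3 -m inch '[{"gripper":0.5,"dx":0,"dy":0,"dz":0,"wx":0,"wy":0,"wz":0},{"gripper":0.5,"dx":0,"dy":0,"dz":0,"wx":0,"wy":0,"wz":0},{"gripper":0.5,"dx":0,"dy":0,"dz":0,"wx":0,"wy":0,"wz":0},{"gripper":0.5,"dx":0.0008,"dy":-0.005,"dz":0.014,"wx":0,"wy":0,"wz":0},{"gripper":0.5,"dx":0.002,"dy":-0.013,"dz":0.037,"wx":0,"wy":0,"wz":0}]' 40
python3 -c "
from h import *
delta((50,-165,50)); delta((50,-165,14))"
```

```text
clock: 11.63
eef_pos: [545.5, -35.0, 183.3]
eef_rot: [-3.136, -0.35, 1.728]
wrist_force: [0.5, 0.4, -3.3]
finger_gap: 59.8
finger_force: 40.0
d(m) [ 0.12   -0.0401 -0.0177] rot [ 0.02 -0.33 -0.09] target [665.5 -75.1 165.6]
d(m) [ 0.1181 -0.028  -0.0516] rot [ 0.02 -0.33 -0.09] target [663.5 -63.  131.7]
```

```bash
python3 -m inch '[{"gripper":0.5,"dx":0.03,"dy":-0.01,"dz":-0.004,"wx":0,"wy":0,"wz":0},{"gripper":0.5,"dx":0.06,"dy":-0.02,"dz":-0.008,"wx":0,"wy":0,"wz":0},{"gripper":0.5,"dx":0.09,"dy":-0.03,"dz":-0.013,"wx":0,"wy":0,"wz":0},{"gripper":0.5,"dx":0.12,"dy":-0.04,"dz":-0.018,"wx":0,"wy":0,"wz":0},{"gripper":0.5,"dx":0.12,"dy":-0.04,"dz":-0.018,"wx":0,"wy":0,"wz":0}]'
python3 -m inch '[{"gripper":0.5,"dx":-0.0005,"dy":0.004,"dz":-0.01,"wx":0,"wy":0,"wz":0},{"gripper":0.5,"dx":-0.001,"dy":0.007,"dz":-0.02,"wx":0,"wy":0,"wz":0},{"gripper":0.5,"dx":-0.0015,"dy":0.01,"dz":-0.028,"wx":0,"wy":0,"wz":0},{"gripper":0.5,"dx":-0.002,"dy":0.012,"dz":-0.034,"wx":0,"wy":0,"wz":0},{"gripper":0.5,"dx":-0.002,"dy":0.012,"dz":-0.034,"wx":0,"wy":0,"wz":0}]'
python3 -m inch '[{"gripper":0.5,"dx":0,"dy":0.0005,"dz":-0.001,"wx":0,"wy":0,"wz":0},{"gripper":0.5,"dx":0,"dy":0.001,"dz":-0.002,"wx":0,"wy":0,"wz":0},{"gripper":0.5,"dx":0,"dy":0.001,"dz":-0.0025,"wx":0,"wy":0,"wz":0},{"gripper":0.5,"dx":0,"dy":0.001,"dz":-0.003,"wx":0,"wy":0,"wz":0},{"gripper":0.5,"dx":0,"dy":0.001,"dz":-0.003,"wx":0,"wy":0,"wz":0}]'
python3 -c "
from h import *
print(Pinv(manip.read_state()['eef_pos']))"
```

```text
clock: 12.05
eef_pos: [669.0, -76.8, 162.7]
eef_rot: [-3.136, -0.349, 1.727]
wrist_force: [-1.3, 0.2, -3.5]
finger_gap: 59.8
finger_force: 40.0
clock: 12.47
eef_pos: [663.7, -62.6, 132.0]
eef_rot: [-3.139, -0.349, 1.729]
wrist_force: [0.0, 0.1, -3.1]
finger_gap: 59.9
finger_force: 40.0
clock: 12.88
eef_pos: [664.7, -62.6, 130.3]
eef_rot: [-3.141, -0.348, 1.729]
wrist_force: [-1.0, 0.8, -3.6]
finger_gap: 59.9
finger_force: 40.0
[  51.20263413 -165.35088932   12.59073642]
```

```bash
python3 -m inch '[{"gripper":0.5,"dx":0,"dy":0.0005,"dz":-0.001,"wx":0,"wy":0,"wz":0},{"gripper":0.5,"dx":0,"dy":0.001,"dz":-0.002,"wx":0,"wy":0,"wz":0},{"gripper":0.5,"dx":0,"dy":0.001,"dz":-0.0025,"wx":0,"wy":0,"wz":0},{"gripper":0.5,"dx":0,"dy":0.001,"dz":-0.0025,"wx":0,"wy":0,"wz":0},{"gripper":0.5,"dx":0,"dy":0.001,"dz":-0.0025,"wx":0,"wy":0,"wz":0}]'
```

```text
clock: 13.3
eef_pos: [664.7, -61.5, 127.6]
eef_rot: [-3.14, -0.348, 1.729]
wrist_force: [0.0, 1.1, -2.6]
finger_gap: 59.6
finger_force: 40.0
```

```bash
python3 -m inch '[{"gripper":0.5,"dx":0,"dy":0.0005,"dz":-0.001,"wx":0,"wy":0,"wz":0},{"gripper":0.5,"dx":0,"dy":0.001,"dz":-0.002,"wx":0,"wy":0,"wz":0},{"gripper":0.5,"dx":0,"dy":0.001,"dz":-0.0025,"wx":0,"wy":0,"wz":0},{"gripper":0.5,"dx":0,"dy":0.001,"dz":-0.0025,"wx":0,"wy":0,"wz":0},{"gripper":0.5,"dx":0,"dy":0.001,"dz":-0.0025,"wx":0,"wy":0,"wz":0}]'
```

```text
clock: 13.72
eef_pos: [664.8, -61.2, 126.9]
eef_rot: [3.141, -0.347, 1.73]
wrist_force: [-4.6, -4.9, 10.0]
finger_gap: 59.7
finger_force: 40.0
```

```bash
python3 -m inch '[{"gripper":0.5,"dx":0,"dy":0,"dz":0.001,"wx":0,"wy":0,"wz":0},{"gripper":0.75,"dx":0,"dy":0,"dz":0.001,"wx":0,"wy":0,"wz":0},{"gripper":0.75,"dx":0,"dy":0,"dz":0.001,"wx":0,"wy":0,"wz":0},{"gripper":0.75,"dx":0,"dy":0,"dz":0.001,"wx":0,"wy":0,"wz":0},{"gripper":0.75,"dx":0,"dy":0,"dz":0.001,"wx":0,"wy":0,"wz":0}]'
python3 -m inch '[{"gripper":0.75,"dx":0.001,"dy":-0.003,"dz":0.009,"wx":0,"wy":0,"wz":0},{"gripper":0.75,"dx":0.002,"dy":-0.01,"dz":0.028,"wx":0,"wy":0,"wz":0},{"gripper":0.75,"dx":0.003,"dy":-0.02,"dz":0.056,"wx":0,"wy":0,"wz":0},{"gripper":0.75,"dx":0.005,"dy":-0.034,"dz":0.094,"wx":0,"wy":0,"wz":0},{"gripper":0.75,"dx":0.007,"dy":-0.043,"dz":0.122,"wx":0,"wy":0,"wz":0}]'
python3 -c "
from h import *
a=manip.camera('side');blobs('side',a); delta(w=(485,321,320),Q=down(17))"
```

```text
clock: 14.13
eef_pos: [664.7, -60.3, 126.1]
eef_rot: [-3.14, -0.348, 1.729]
wrist_force: [-0.2, -0.6, 0.3]
finger_gap: 70.0
finger_force: 0.0
clock: 14.55
eef_pos: [671.7, -104.6, 251.8]
eef_rot: [3.141, -0.347, 1.73]
wrist_force: [0.2, -0.7, 0.9]
finger_gap: 70.3
finger_force: 0.0
side [308. 187.] [289 178  39  18 510] ramp [  21. -113.   25.]
side [409. 201.] [398 193  21  16 250] ramp [-159. -323.   25.]
side [227. 261.] [ 198  235   59   48 1464] ramp [-251.  466.   25.]
side [206. 298.] [ 132  260  146   75 1727] ramp [-305.  549.   25.]
d(m) [-0.1878  0.4272  0.0625] rot [-19.27  -4.01   7.83] target [485 321 320]
```

```bash
python3 -m inch '[{"gripper":0.8,"dx":-0.01,"dy":0.02,"dz":0.03,"wx":-4,"wy":-0.8,"wz":1.6},{"gripper":0.8,"dx":-0.025,"dy":0.055,"dz":0.05,"wx":-8,"wy":-1.6,"wz":3.2},{"gripper":0.8,"dx":-0.04,"dy":0.09,"dz":0.064,"wx":-12,"wy":-2.4,"wz":4.8},{"gripper":0.8,"dx":-0.055,"dy":0.125,"dz":0.064,"wx":-16,"wy":-3.2,"wz":6.4},{"gripper":0.8,"dx":-0.07,"dy":0.16,"dz":0.064,"wx":-19.3,"wy":-4,"wz":7.8}]'
python3 -m inch '[{"gripper":0.8,"dx":-0.015,"dy":0.035,"dz":0,"wx":0,"wy":0,"wz":0},{"gripper":0.8,"dx":-0.03,"dy":0.07,"dz":0,"wx":0,"wy":0,"wz":0},{"gripper":0.8,"dx":-0.046,"dy":0.105,"dz":0,"wx":0,"wy":0,"wz":0},{"gripper":0.8,"dx":-0.062,"dy":0.14,"dz":0,"wx":0,"wy":0,"wz":0},{"gripper":0.8,"dx":-0.078,"dy":0.175,"dz":0,"wx":0,"wy":0,"wz":0}]'
python3 -m inch '[{"gripper":0.8,"dx":-0.015,"dy":0.035,"dz":0,"wx":0,"wy":0,"wz":0},{"gripper":0.8,"dx":-0.03,"dy":0.07,"dz":0,"wx":0,"wy":0,"wz":0},{"gripper":0.8,"dx":-0.04,"dy":0.092,"dz":-0.03,"wx":0,"wy":0,"wz":0},{"gripper":0.8,"dx":-0.04,"dy":0.092,"dz":-0.06,"wx":0,"wy":0,"wz":0},{"gripper":0.8,"dx":-0.04,"dy":0.092,"dz":-0.08,"wx":0,"wy":0,"wz":0}]'
python3 -c "
from h import *
a=manip.camera('top');b=manip.camera('side'); delta(w=(485,321,184),Q=down(17))
cv2.imwrite('pics/t5.png',np.hstack([cv2.resize(b[140:300,170:330],(400,400)),cv2.resize(a[90:290,310:510],(400,400))]))"
```

```text
clock: 15.02
eef_pos: [600.9, 57.9, 314.1]
eef_rot: [-3.136, 0.0, 1.867]
wrist_force: [1.3, 1.2, -0.1]
finger_gap: 75.5
finger_force: 0.0
clock: 15.43
eef_pos: [522.6, 233.0, 312.8]
eef_rot: [-3.134, -0.004, 1.865]
wrist_force: [2.1, 0.2, 0.6]
finger_gap: 75.0
finger_force: 0.0
clock: 15.85
eef_pos: [482.3, 324.6, 230.0]
eef_rot: [-3.131, -0.004, 1.868]
wrist_force: [0.4, -0.6, -0.7]
finger_gap: 75.3
finger_force: 0.0
d(m) [ 0.0025 -0.0022 -0.0453] rot [ 0.07 -0.82  0.09] target [485 321 184]
```

View pics/t5.png

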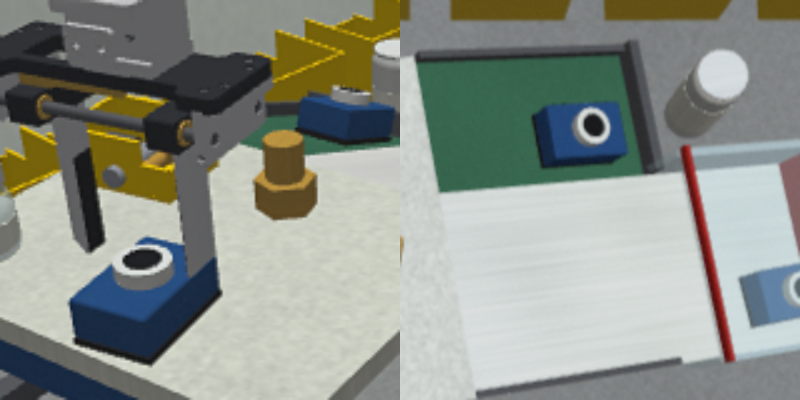

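On the right (top view), foot 2 lies wholly on the green at crop (580,132), and foot 3 is inside the hood at (775,295). On the left, the gripper is above foot 1, and the far finger needs to go about 4 mm further to +x. I'll correct that, descend and grip.

```bash
python3 -m inch '[{"gripper":0.8,"dx":0.004,"dy":-0.003,"dz":0,"wx":0,"wy":-0.8,"wz":0},{"gripper":0.8,"dx":0.004,"dy":-0.003,"dz":-0.015,"wx":0,"wy":-0.8,"wz":0},{"gripper":0.8,"dx":0.004,"dy":-0.003,"dz":-0.03,"wx":0,"wy":-0.8,"wz":0},{"gripper":0.8,"dx":0.004,"dy":-0.003,"dz":-0.04,"wx":0,"wy":-0.8,"wz":0},{"gripper":0.8,"dx":0.004,"dy":-0.003,"dz":-0.045,"wx":0,"wy":-0.8,"wz":0}]'
python3 -m inch '[{"gripper":0.5,"dx":0,"dy":0,"dz":0,"wx":0,"wy":0,"wz":0},{"gripper":0.5,"dx":0,"dy":0,"dz":0,"wx":0,"wy":0,"wz":0},{"gripper":0.5,"dx":0,"dy":0,"dz":0,"wx":0,"wy":0,"wz":0},{"gripper":0.5,"dx":0,"dy":0,"dz":0,"wx":0,"wy":0,"wz":0},{"gripper":0.5,"dx":0,"dy":0,"dz":0,"wx":0,"wy":0,"wz":0}]' 40
python3 -m inch '[{"gripper":0.5,"dx":0,"dy":0,"dz":0.01,"wx":0,"wy":0,"wz":0},{"gripper":0.5,"dx":0,"dy":0,"dz":0.025,"wx":0,"wy":0,"wz":0},{"gripper":0.5,"dx":0,"dy":0,"dz":0.045,"wx":0,"wy":0,"wz":0},{"gripper":0.5,"dx":0,"dy":0,"dz":0.07,"wx":0,"wy":0,"wz":0},{"gripper":0.5,"dx":0,"dy":0,"dz":0.1,"wx":0,"wy":0,"wz":0}]'
python3 -c "
from h import *
delta((-60,-100,50)); delta((-60,-100,14))"
```

```text
clock: 16.37
eef_pos: [488.2, 320.2, 187.5]
eef_rot: [3.136, -0.0, 1.865]
wrist_force: [-0.7, 0.5, 0.7]
finger_gap: 74.8
finger_force: 0.0
clock: 16.78
eef_pos: [488.1, 320.6, 188.3]
eef_rot: [3.135, -0.0, 1.865]
wrist_force: [0.2, -0.9, 6.7]
finger_gap: 59.6
finger_force: 40.0
clock: 17.2
eef_pos: [487.1, 320.3, 287.6]
eef_rot: [3.139, 0.0, 1.866]
wrist_force: [0.2, 1.1, -2.6]
finger_gap: 59.7
finger_force: 40.0
d(m) [ 0.0602 -0.3524 -0.0998] rot [19.49  4.62 -7.72] target [547.2 -32.1 187.8]
d(m) [ 0.0582 -0.3402 -0.1337] rot [19.49  4.62 -7.72] target [545.3 -20.  154. ]
```

```bash
python3 -m inch '[{"gripper":0.5,"dx":0.005,"dy":-0.03,"dz":0.005,"wx":0,"wy":0,"wz":0},{"gripper":0.5,"dx":0.011,"dy":-0.065,"dz":0.005,"wx":0,"wy":0,"wz":-1.5},{"gripper":0.5,"dx":0.017,"dy":-0.1,"dz":0.005,"wx":3,"wy":0.7,"wz":-3},{"gripper":0.5,"dx":0.023,"dy":-0.135,"dz":0.005,"wx":6,"wy":1.4,"wz":-4},{"gripper":0.5,"dx":0.029,"dy":-0.17,"dz":0.005,"wx":9.5,"wy":2.2,"wz":-4}]'
python3 -m inch '[{"gripper":0.5,"dx":0.006,"dy":-0.036,"dz":0,"wx":3,"wy":0.7,"wz":-1},{"gripper":0.5,"dx":0.012,"dy":-0.072,"dz":-0.01,"wx":6,"wy":1.4,"wz":-2},{"gripper":0.5,"dx":0.018,"dy":-0.108,"dz":-0.03,"wx":10,"wy":2.4,"wz":-3.7},{"gripper":0.5,"dx":0.024,"dy":-0.145,"dz":-0.065,"wx":10,"wy":2.4,"wz":-3.7},{"gripper":0.5,"dx":0.031,"dy":-0.182,"dz":-0.103,"wx":10,"wy":2.4,"wz":-3.7}]'
python3 -m inch '[{"gripper":0.5,"dx":-0.0005,"dy":0.004,"dz":-0.01,"wx":0,"wy":0,"wz":0},{"gripper":0.5,"dx":-0.001,"dy":0.007,"dz":-0.02,"wx":0,"wy":0,"wz":0},{"gripper":0.5,"dx":-0.0015,"dy":0.01,"dz":-0.028,"wx":0,"wy":0,"wz":0},{"gripper":0.5,"dx":-0.0018,"dy":0.012,"dz":-0.031,"wx":0,"wy":0,"wz":0},{"gripper":0.5,"dx":-0.0018,"dy":0.012,"dz":-0.031,"wx":0,"wy":0,"wz":0}]'
python3 -c "
from h import *
print(Pinv(manip.read_state()['eef_pos']));delta((-60,-100,12))"
```

```text
clock: 17.62
eef_pos: [516.4, 149.5, 293.0]
eef_rot: [3.13, -0.173, 1.796]
wrist_force: [0.6, 0.5, -1.9]
finger_gap: 60.0
finger_force: 40.0
clock: 18.03
eef_pos: [545.0, -19.2, 204.0]
eef_rot: [3.138, -0.35, 1.728]
wrist_force: [0.8, 0.2, -2.5]
finger_gap: 60.0
finger_force: 40.0
clock: 18.45
eef_pos: [543.0, -3.2, 173.6]
eef_rot: [3.139, -0.35, 1.731]
wrist_force: [0.4, 0.0, -2.5]
finger_gap: 59.4
finger_force: 40.0
[-59.60636027 -77.33865124  26.63638745]
d(m) [ 0.0022 -0.0161 -0.0215] rot [-0.05  0.11 -0.08] target [545.2 -19.3 152.1]
```

```bash
python3 -m inch '[{"gripper":0.5,"dx":0.001,"dy":-0.008,"dz":-0.005,"wx":0,"wy":0,"wz":0},{"gripper":0.5,"dx":0.002,"dy":-0.016,"dz":-0.012,"wx":0,"wy":0,"wz":0},{"gripper":0.5,"dx":0.002,"dy":-0.016,"dz":-0.018,"wx":0,"wy":0,"wz":0},{"gripper":0.5,"dx":0.002,"dy":-0.016,"dz":-0.02,"wx":0,"wy":0,"wz":0},{"gripper":0.5,"dx":0.002,"dy":-0.016,"dz":-0.0215,"wx":0,"wy":0,"wz":0}]'
python3 -m inch '[{"gripper":0.5,"dx":0,"dy":0,"dz":-0.001,"wx":0,"wy":0,"wz":0},{"gripper":0.5,"dx":0,"dy":0.0005,"dz":-0.0015,"wx":0,"wy":0,"wz":0},{"gripper":0.5,"dx":0,"dy":0.0005,"dz":-0.002,"wx":0,"wy":0,"wz":0},{"gripper":0.5,"dx":0,"dy":0.0005,"dz":-0.002,"wx":0,"wy":0,"wz":0},{"gripper":0.5,"dx":0,"dy":0.0005,"dz":-0.002,"wx":0,"wy":0,"wz":0}]'
```

```text
clock: 18.87
eef_pos: [544.9, -21.2, 152.4]
eef_rot: [3.14, -0.349, 1.729]
wrist_force: [-11.3, -6.9, 21.6]
finger_gap: 59.8
finger_force: 40.0
clock: 19.28
eef_pos: [545.0, -21.2, 152.4]
eef_rot: [3.139, -0.348, 1.729]
wrist_force: [-13.4, -10.0, 26.4]
finger_gap: 59.8
finger_force: 40.0
```

In contact. I'll release and watch.

```bash
python3 -m inch '[{"gripper":0.5,"dx":0,"dy":0,"dz":0.002,"wx":0,"wy":0,"wz":0},{"gripper":0.75,"dx":0,"dy":0,"dz":0.002,"wx":0,"wy":0,"wz":0},{"gripper":0.75,"dx":0,"dy":0,"dz":0.002,"wx":0,"wy":0,"wz":0},{"gripper":0.75,"dx":0,"dy":0,"dz":0.002,"wx":0,"wy":0,"wz":0},{"gripper":0.75,"dx":0,"dy":0,"dz":0.002,"wx":0,"wy":0,"wz":0}]'
python3 -c "
from h import *
blobs('side')"
python3 -m inch '[{"gripper":0.75,"dx":0,"dy":0,"dz":0,"wx":0,"wy":0,"wz":0},{"gripper":0.75,"dx":0,"dy":0,"dz":0,"wx":0,"wy":0,"wz":0},{"gripper":0.75,"dx":0,"dy":0,"dz":0,"wx":0,"wy":0,"wz":0},{"gripper":0.75,"dx":0,"dy":0,"dz":0,"wx":0,"wy":0,"wz":0},{"gripper":0.75,"dx":0,"dy":0,"dz":0,"wx":0,"wy":0,"wz":0}]'
python3 -c "
from h import *
blobs('side')
# first green foot, from top view before
i=cv2.imread('pics/t5.png')
for p in [(580,132),(535,107),(545,166),(627,160),(618,103)]:
  q=(310+(p[0]-400)/2,90+p[1]/2); C=manip.camera_info('top')
  print(p, Pinv(ray('top',q,150)).round(0))
def rp(q,h):
  I=manip.camera_info('top');R=I['R'];c=-R.T@I['t'];d=R.T@np.linalg.solve(I['camera_matrix'],[*q,1.]);n=W((0,0,1))-W((0,0,0));return Pinv(c+d*((W((0,0,h))-c)@n)/(d@n)).round(0)
for p,h in [((592,126),48),((540,105),36),((548,160),36),((627,157),36),((617,102),36),((417,58),0),((440,190),0),((645,175),0),((622,55),0)]: print(p,rp((310+(p[0]-400)/2,90+p[1]/2),h))"
```

```text
clock: 19.7
eef_pos: [545.1, -19.9, 151.5]
eef_rot: [3.14, -0.35, 1.729]
wrist_force: [-0.4, -0.8, -0.7]
finger_gap: 70.6
finger_force: 0.0
side [318. 193.] [289 178  61  31 882] ramp [-38. -66.  25.]
side [409. 200.] [398 193  30  16 266] ramp [-159. -331.   25.]
side [206. 298.] [ 132  260  146   75 1727] ramp [-305.  549.   25.]
clock: 20.17
eef_pos: [545.1, -20.1, 151.8]
eef_rot: [3.14, -0.35, 1.729]
wrist_force: [-0.1, 0.6, 0.3]
finger_gap: 70.8
finger_force: 0.0
side [318. 194.] [289 178  61  31 881] ramp [-38. -66.  25.]
side [409. 200.] [398 193  30  16 266] ramp [-159. -331.   25.]
side [206. 298.] [ 132  260  146   75 1727] ramp [-305.  549.   25.]
(580, 132) [  49. -160.   31.]
(535, 107) [  83. -119.   17.]
(545, 166) [  18. -119.   17.]
(627, 160) [  10. -201.   47.]
(618, 103) [  73. -203.   47.]
(592, 126) [  49. -165.   48.]
(540, 105) [  79. -115.   36.]
(548, 160) [  19. -113.   36.]
(627, 157) [  16. -209.   36.]
(617, 102) [  78. -209.   36.]
(417, 58) [148.  -1.   0.]
(440, 190) [ 4. -1.  0.]
(645, 175) [   4. -252.    0.]
(622, 55) [ 146. -252.    0.]
```

Foot 1 stays too, so it is rubber. I'll carry it to the upper green. Foot 2's upper end is at ramp y of about -116, so I'll aim for centre (60,-57).

```bash
python3 -m inch '[{"gripper":0.5,"dx":0,"dy":0,"dz":0,"wx":0,"wy":0,"wz":0},{"gripper":0.5,"dx":0,"dy":0,"dz":0,"wx":0,"wy":0,"wz":0},{"gripper":0.5,"dx":0,"dy":0,"dz":0,"wx":0,"wy":0,"wz":0},{"gripper":0.5,"dx":0.0008,"dy":-0.005,"dz":0.014,"wx":0,"wy":0,"wz":0},{"gripper":0.5,"dx":0.002,"dy":-0.013,"dz":0.037,"wx":0,"wy":0,"wz":0}]' 40
python3 -m inch '[{"gripper":0.5,"dx":0.001,"dy":-0.006,"dz":0.018,"wx":0,"wy":0,"wz":0},{"gripper":0.5,"dx":0.001,"dy":-0.006,"dz":0.018,"wx":0,"wy":0,"wz":0},{"gripper":0.5,"dx":0.001,"dy":-0.006,"dz":0.018,"wx":0,"wy":0,"wz":0},{"gripper":0.5,"dx":0.001,"dy":-0.006,"dz":0.018,"wx":0,"wy":0,"wz":0},{"gripper":0.5,"dx":0.001,"dy":-0.006,"dz":0.018,"wx":0,"wy":0,"wz":0}]'
python3 -c "
from h import *
print(Pinv(manip.read_state()['eef_pos']))
delta((60,-57,65)); delta((60,-57,15))"
```

```text
clock: 20.63
eef_pos: [546.0, -32.5, 187.0]
eef_rot: [-3.139, -0.351, 1.728]
wrist_force: [0.5, -0.1, -2.2]
finger_gap: 59.6
finger_force: 40.0
clock: 21.05
eef_pos: [547.6, -38.6, 205.2]
eef_rot: [-3.141, -0.351, 1.729]
wrist_force: [-0.1, 0.0, -3.7]
finger_gap: 59.6
finger_force: 40.0
[ -60.71211802 -100.08417274   68.618882  ]
d(m) [0.1126 0.0602 0.0113] rot [-0.08 -0.04  0.01] target [660.2  21.6 216.6]
d(m) [ 0.1099  0.0771 -0.0356] rot [-0.08 -0.04  0.01] target [657.5  38.5 169.6]
```

```bash
python3 -m inch '[{"gripper":0.5,"dx":0.028,"dy":0.015,"dz":0.003,"wx":0,"wy":0,"wz":0},{"gripper":0.5,"dx":0.056,"dy":0.03,"dz":0.006,"wx":0,"wy":0,"wz":0},{"gripper":0.5,"dx":0.084,"dy":0.045,"dz":0.009,"wx":0,"wy":0,"wz":0},{"gripper":0.5,"dx":0.1126,"dy":0.06,"dz":0.0113,"wx":0,"wy":0,"wz":0},{"gripper":0.5,"dx":0.1126,"dy":0.06,"dz":0.0113,"wx":0,"wy":0,"wz":0}]'
python3 -m inch '[{"gripper":0.5,"dx":-0.001,"dy":0.006,"dz":-0.016,"wx":0,"wy":0,"wz":0},{"gripper":0.5,"dx":-0.002,"dy":0.011,"dz":-0.032,"wx":0,"wy":0,"wz":0},{"gripper":0.5,"dx":-0.0025,"dy":0.015,"dz":-0.042,"wx":0,"wy":0,"wz":0},{"gripper":0.5,"dx":-0.0027,"dy":0.017,"dz":-0.047,"wx":0,"wy":0,"wz":0},{"gripper":0.5,"dx":-0.0027,"dy":0.017,"dz":-0.047,"wx":0,"wy":0,"wz":0}]'
python3 -m inch '[{"gripper":0.5,"dx":0,"dy":0,"dz":-0.001,"wx":0,"wy":0,"wz":0},{"gripper":0.5,"dx":0,"dy":0.0005,"dz":-0.0015,"wx":0,"wy":0,"wz":0},{"gripper":0.5,"dx":0,"dy":0.0005,"dz":-0.002,"wx":0,"wy":0,"wz":0},{"gripper":0.5,"dx":0,"dy":0.0005,"dz":-0.002,"wx":0,"wy":0,"wz":0},{"gripper":0.5,"dx":0,"dy":0.0005,"dz":-0.002,"wx":0,"wy":0,"wz":0}]'
python3 -c "
from h import *
print(Pinv(manip.read_state()['eef_pos']))
delta((60,-57,12))"
```

```text
clock: 21.47
eef_pos: [663.1, 24.1, 215.8]
eef_rot: [3.141, -0.351, 1.731]
wrist_force: [0.5, -1.0, -3.0]
finger_gap: 60.0
finger_force: 40.0
clock: 21.88
eef_pos: [657.4, 38.4, 169.6]
eef_rot: [-3.141, -0.35, 1.729]
wrist_force: [-0.4, -0.7, -2.6]
finger_gap: 60.1
finger_force: 40.0
clock: 22.3
eef_pos: [658.1, 38.2, 169.4]
eef_rot: [3.139, -0.349, 1.729]
wrist_force: [0.5, -0.0, -1.7]
finger_gap: 59.9
finger_force: 40.0
[ 60.59724134 -57.37238804  14.96459641]
d(m) [-0.0008  0.0013 -0.0027] rot [-0.04  0.13  0.04] target [657.3  39.5 166.8]
```

```bash
python3 -m inch '[{"gripper":0.5,"dx":0,"dy":0,"dz":-0.001,"wx":0,"wy":0,"wz":0},{"gripper":0.5,"dx":0,"dy":0.0005,"dz":-0.0015,"wx":0,"wy":0,"wz":0},{"gripper":0.5,"dx":0,"dy":0.0005,"dz":-0.002,"wx":0,"wy":0,"wz":0},{"gripper":0.5,"dx":0,"dy":0.0005,"dz":-0.002,"wx":0,"wy":0,"wz":0},{"gripper":0.5,"dx":0,"dy":0.0005,"dz":-0.002,"wx":0,"wy":0,"wz":0}]'
```

```text
clock: 22.72
eef_pos: [658.0, 39.0, 167.0]
eef_rot: [3.14, -0.35, 1.729]
wrist_force: [0.2, -0.1, -2.5]
finger_gap: 59.8
finger_force: 40.0
```

```bash
python3 -m inch '[{"gripper":0.5,"dx":0,"dy":0,"dz":-0.001,"wx":0,"wy":0,"wz":0},{"gripper":0.5,"dx":0,"dy":0.0005,"dz":-0.0015,"wx":0,"wy":0,"wz":0},{"gripper":0.5,"dx":0,"dy":0.0005,"dz":-0.002,"wx":0,"wy":0,"wz":0},{"gripper":0.5,"dx":0,"dy":0.0005,"dz":-0.0025,"wx":0,"wy":0,"wz":0},{"gripper":0.5,"dx":0,"dy":0.0005,"dz":-0.0025,"wx":0,"wy":0,"wz":0}]'
```

```text
clock: 23.13
eef_pos: [658.1, 38.9, 166.0]
eef_rot: [3.139, -0.349, 1.729]
wrist_force: [-4.2, -4.1, 8.1]
finger_gap: 59.8
finger_force: 40.0
```

Contact. I'll release, lift clear along the surface normal, back away over the robot's side of the platform, and look.

```bash
python3 -m inch '[{"gripper":0.5,"dx":0,"dy":0,"dz":0.001,"wx":0,"wy":0,"wz":0},{"gripper":0.75,"dx":0,"dy":0,"dz":0.001,"wx":0,"wy":0,"wz":0},{"gripper":0.75,"dx":0,"dy":0,"dz":0.001,"wx":0,"wy":0,"wz":0},{"gripper":0.75,"dx":0,"dy":0,"dz":0.001,"wx":0,"wy":0,"wz":0},{"gripper":0.75,"dx":0,"dy":0,"dz":0.001,"wx":0,"wy":0,"wz":0}]'
python3 -m inch '[{"gripper":0.75,"dx":0.001,"dy":-0.003,"dz":0.009,"wx":0,"wy":0,"wz":0},{"gripper":0.75,"dx":0.002,"dy":-0.01,"dz":0.028,"wx":0,"wy":0,"wz":0},{"gripper":0.75,"dx":0.003,"dy":-0.02,"dz":0.056,"wx":0,"wy":0,"wz":0},{"gripper":0.75,"dx":0.005,"dy":-0.034,"dz":0.094,"wx":0,"wy":0,"wz":0},{"gripper":0.75,"dx":0.007,"dy":-0.043,"dz":0.122,"wx":0,"wy":0,"wz":0}]'
python3 -m inch '[{"gripper":0.75,"dx":-0.03,"dy":0.01,"dz":0.02,"wx":-4,"wy":0,"wz":0},{"gripper":0.75,"dx":-0.06,"dy":0.03,"dz":0.03,"wx":-8,"wy":0,"wz":0},{"gripper":0.75,"dx":-0.09,"dy":0.055,"dz":0.03,"wx":-12,"wy":0,"wz":0},{"gripper":0.75,"dx":-0.12,"dy":0.08,"dz":0.03,"wx":-16,"wy":0,"wz":0},{"gripper":0.75,"dx":-0.145,"dy":0.11,"dz":0.03,"wx":-19,"wy":0,"wz":0}]'
python3 -m inch '[{"gripper":0.75,"dx":-0.02,"dy":0.035,"dz":0,"wx":0,"wy":0,"wz":0},{"gripper":0.75,"dx":-0.04,"dy":0.07,"dz":0,"wx":0,"wy":0,"wz":0},{"gripper":0.75,"dx":-0.06,"dy":0.105,"dz":0,"wx":0,"wy":0,"wz":0},{"gripper":0.75,"dx":-0.08,"dy":0.14,"dz":0,"wx":0,"wy":0,"wz":0},{"gripper":0.75,"dx":-0.1,"dy":0.17,"dz":0,"wx":0,"wy":0,"wz":0}]'
python3 -c "
from h import *
a=manip.camera('top');b=manip.camera('side')
cv2.imwrite('pics/t6.png',np.hstack([cv2.resize(a[90:290,160:560],(800,400))[:, :], ])[:,:800])
cv2.imwrite('pics/s6.png',b)"
```

```text
clock: 23.55
eef_pos: [658.0, 39.6, 165.5]
eef_rot: [3.14, -0.35, 1.729]
wrist_force: [0.2, 0.1, 0.2]
finger_gap: 70.1
finger_force: 0.0
clock: 23.97
eef_pos: [665.0, -4.7, 291.3]
eef_rot: [3.138, -0.349, 1.729]
wrist_force: [-0.0, 0.0, 0.4]
finger_gap: 70.5
finger_force: 0.0
clock: 24.38
eef_pos: [518.3, 106.6, 319.0]
eef_rot: [-3.094, -0.018, 1.718]
wrist_force: [1.5, 1.6, 1.2]
finger_gap: 70.9
finger_force: 0.0
clock: 24.8
eef_pos: [418.7, 278.1, 318.5]
eef_rot: [-3.093, -0.022, 1.72]
wrist_force: [1.2, -0.2, 0.5]
finger_gap: 70.8
finger_force: 0.0
```

View pics/t6.png

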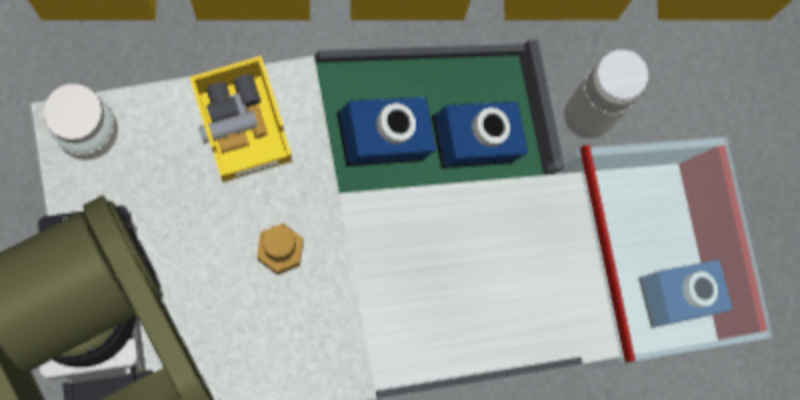

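Both rubber feet lie flat and wholly on the green, at (388,130) and (483,133). The worn foot is inside the hood at (687,293), and the fitting, jar, bin and can are unmoved. Handing in.

```bash
python3 -c "
from cell import manip
print(manip.sign_off())"
```

```text
the job is handed in; nothing more can be done
None
```

The job is handed in at about 25 s of the 72 s allowed: the one foot that slid is inside the hood, both gripping feet lie flat and wholly on the green, and the last picture shows the fitting, jar, bin and can where they were.

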